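# Draw out the telescopic grill brush and take it off its peg

### The job

The telescopic grill brush rests on its stand with the steel eye at its far end hung over the peg. Squeeze in the red button on the flank of its handle and, with the eye still on the peg, pull the handle away from the peg, past the first stop, until the tube reaches its second stop and comes no farther; then lift the brush up off the peg and finish while still holding it, fully extended, all of it about 10 cm above the tip of the peg, ready for cleaning the hot grill. Leave the timer, the spice jar and the blue sponge where they are.

Things in the scene. Friction and masses are not known exactly. Their poses are not given: they have to be found in the camera images.
- grip (a point): Where to grasp: on the axis of the black handle, half-way up, level with the red button; 62 mm above the bench at the start. Handle 150 x 34 x 28 mm, level; this point is 60 mm from its rear end, 90 mm from its front. x points along the handle to the brush head and eye, y to the button's flank, z up. Pads closing along y here press the button: 34 mm wide with it flush, 39 mm with it out.
- brush: The loose telescopic grill brush: handle with button, steel tube, brass-bristled head, eye. Origin on the axis at the handle's middle, 15 mm ahead of the grip point; axes as there. About 0.2 kg; centre of mass about 55 mm ahead of the grip point collapsed, 100 mm extended: hold it with 40 N or more.
- eye (a point): Centre of the steel eye (flat wire ring, 26 mm inside, 38 mm outside, 6 mm thick) at the far end of the brush, beyond the head (60 x 44 mm, 16 mm thick with bristles 18 mm below). 205 mm ahead of the grip point with the tube in, 325 mm with it fully out. At the start it lies loosely round the peg.
- peg (a point): On the axis of the fixed stand's upright steel peg (12 mm thick), at the height of the resting eye, 62 mm above the bench; the rounded tip is 25 mm higher. The eye rests on a round seat of 48 mm. x points from the fork to the peg, along the resting brush. The stand's base plate (80 mm wide, 6 mm thick) ends 180 mm back from the peg: under the grip point is bare bench.
- fork (a point): Middle of the stand's open-topped fork that carries the handle, 160 mm back from the peg, 45 mm ahead of the grip point; this point is at the handle's underside, 48 mm above the bench. 12 mm long along the handle, 50 mm wide over its two 5 mm lips, which rise 12 mm above this point.
- tube (a joint): How far the steel tube is drawn out of the handle, in m: 0 pushed in (start), 0.06 first stop, 0.12 second stop, the end of its travel. Latched at each stop unless the button is pressed; slides with about 3 N of drag. At the first stop a black band on the tube has come out of the handle's mouth, at the second a yellow band.
- button (a joint): How far the red button (18 x 16 mm, standing 5 mm proud of the handle's +y flank) is pressed in, in m: 0 out, 0.005 flush; from about 0.0035 the tube is free to slide. It needs about 5 N and springs out when let go.
- timer: Bystander: white round kitchen timer, 68 mm across, 50 mm high, origin at its underside. Leave it alone.
- spice_jar: Bystander: spice jar with a red cap, 45 mm across, 106 mm high, origin at its underside. Leave it alone.
- sponge: Bystander: flat blue sponge pad, 68 x 100 x 12 mm, origin at its underside. Leave it alone.
Not all that is in view belongs to the job. Leave any turquoise look-alike of the part that bears peg alone.

How it is judged:
By the outcome, as a careful person would: the job done as asked, in the order asked, and still so for the second after the job is handed in, while the arm keeps its last pose, push and grip.
It also fails if it takes over 35 s, if anything falls off the work surface, if the arm or the gripper's body presses on something with over 40 N, if the wrist force passes 120 N, or if a joint passes its speed limit or range.

### The arm

A 6-joint arm with a two-finger parallel gripper is mounted at the origin on a cart in front of the work surface, level with it; the furniture and walls round the work are solid. World frame = base frame: x ahead of the robot, y to its left, z up, the work surface at z = 0. Lengths are in m, angles in rad, forces in N, time in s.
With the tool pointing down it reaches from about 0.375 to 0.9 m from the base axis. Payload 3.1 kg.
Tool frame: the origin (TCP) lies where the fingers leave the gripper's body, on its centre line; the fingertips stand 70 mm ahead of it and the grasp point (between the pads) lies 51 mm ahead of it; z points along the fingers, y is the line along which they close (so a half turn about z gives the same grasp; the last joint's range is limited). The gripper opens to 87 mm and grips with 3 to 60 N. Pads are 19 mm wide; open, the fingers measure 117 mm over their backs; the gripper's body (75 mm by 190 mm) begins 51 mm behind the grasp point.
Start: joints at [-1.458, 0.527, 1.433, -0, 1.181, -0.178], TCP at [0.179, -0.599, 0.292] pointing down, gripper open.
Joint ranges: [-3.08, 3.08], [-0.75, 2.2], [0.22, 2.44], [-1.43, 4.57], [0, 2.65], [-2.85, 2.85]. Speed limits (rad/s): [2.79, 2.79, 3.14, 3.14, 3.14, 3.14].

### API

Orientations are given as a unit quaternion [x, y, z, w].
In Python, from rig import robot gives the robot as it stands.
- The arm moves only by the tool send_rows, never from a script. Its argument "deltas" is text: rows parted by semicolons, each of 7 numbers parted by spaces: the shift along the tool's x, y, z in mm, then the turn, a rotation vector about the tool's x, y, z in degrees, then the opening, from 0 (shut) to 1 (fully open). A call has 1 to 10 rows; each row shifts and turns the commanded pose from where the row before left it, along the tool's axes as they then stand; what a row does not reach is not made up. A row lasts 1/8 s, in which the tool goes at most 62.5 mm and 10.7 degrees, less where a joint would pass 70% of its speed; a pose out of reach is approached as far as the arm can. A call is refused whole if a number of a shift passes 62.5 or a number of a turn 10.7, either way. A call with a gripper value outside its range is refused whole. The fingers move at their own pace and stop on an object; "newtons" is the grip in N (left out, the last holds). Time passes only in rows, so rows that do not move let the fingers close. It gives the time, the measured TCP pose, the force, the opening and the grip force at its end, in the units of the state.
- robot.get_obs(): the state, without advancing time (a new reading comes with each control period).
- robot.camera(name): name is "scene" or "top" or "wrist"; returns a dict with "image" (384x512x3 uint8, red, green, blue), "depth" (384x512 float32, m along the optical axis (not along the pixel's ray), 0 where there is no reading), "fovy" (degrees; the focal length in pixels is half the picture's height over the tangent of half this angle, whatever the lens; pixels are square), "cx", "cy" (the principal point, pixels), "rvec" (rotation vector, rad) and "tvec" (3), from world to camera coordinates, as OpenCV has them. Camera axes: x right, y down, z forward; pixel columns grow to the right and rows downward; lengths in m; the calibration is good to about 2 mm. A picture is of the moment at which its call begins.
- robot.hand_in(): hands the job in; it is judged then, once.
Trained networks look in the newest picture that a camera, given by its name, has taken for a name from the list of things; names that differ only in an ending like _2 or _b are one class to them, and where a whole thing is asked for, a point or a joint stands for the part that bears it (a point fixed in the world has none). Each returns a list of dicts, best first, with "p" (0 to 1); they miss things now and then, are a little off and sometimes report something else, mostly with a low value. They report only what shows in the picture. A call takes as long as a camera call. They do not tell look-alikes from the thing itself.
- robot.find_in(camera, thing): "box" ([left, top, right, bottom] in pixels, round what is visible of it).
- robot.cut_out(camera, thing): "region" (384x512 bool, what is visible of it) and "box" ([left, top, right, bottom] in pixels, round what is visible of it).
The state is a dict: "time": time; "q": joint angles; "joint_velocities": joint speeds; "joint_torque": joint torques, N m; "position": TCP position; "tool_rot": TCP orientation; "ft_force": force on the tool from outside, world axes, zero at the start; "moment": the same for the moment, N m; "grip_width": finger opening in m; "grip_force": force on a finger pad.
Only numpy, scipy, OpenCV 4.12 (cv2) and the standard library are available. Lean on these libraries where they do the work, as an engineer would, in place of code of your own. Each camera call takes 0.05 s, during which the arm holds its last target. There are 200 camera calls.

## Working session

There is one attempt and no reset: what is moved stays moved. The work goes in short steps, Python scripts to look and compute and a tool call to move; the robot and the scene stay as the last step left them, time stands still between calls to the robot, and variables do not carry over. Pictures are saved under pics/ and viewed, at most 10 in all, crops included, and the job is handed in when it is done.

Besides the shell and the picture viewer there is one more tool, called as a command line: name --argument value ..., lists and objects as JSON in quotes. send_rows: Moves the arm, as the interface text tells. Its arguments: {"type":"object","properties":{"deltas":{"type":"string"},"newtons":{"type":"number"}},"required":["deltas"]}

```bash
mkdir -p pics; cat > h.py <<'E'
import numpy as np,cv2
from rig import robot
def cam(n):
    c=robot.camera(n);R=cv2.Rodrigues(np.array(c['rvec'],float))[0];t=np.array(c['tvec'],float).ravel()
    f=192/np.tan(np.radians(c['fovy'])/2);return c,R,t,f
def cloud(c,R,t,f):
    d=c['depth'];v,u=np.mgrid[:384,:512]
    P=np.stack([(u-c['cx'])/f*d,(v-c['cy'])/f*d,d],-1);return (P-t)@R
def save(im,n):cv2.imwrite('pics/'+n,cv2.cvtColor(im,cv2.COLOR_RGB2BGR))
E
python3 - <<'E'
from h import *
ims=[]
for n in('top','scene'):
    c,R,t,f=cam(n);P=cloud(c,R,t,f);ims.append(c['image'])
    print(n,'campos',-R.T@t,f)
    np.savez(f'{n}.npz',P=P,im=c['image'],R=R,t=t,f=f,c=[c['cx'],c['cy']],d=c['depth'])
    for th in('brush','button','eye','peg','fork','grip','timer','spice_jar','sponge'):
        try:
            for r in robot.cut_out(n,th)[:3]:
                m=r['region']&(c['depth']>0);print(th,round(r['p'],2),np.round(r['box']),np.round(np.median(P[m],0),3) if m.any() else '')
        except Exception as e: print(th,e)
save(np.vstack(ims)[:, :],'a.png') if 0 else (save(ims[0],'top.png'),save(ims[1],'scene.png'))
E
```

```text
top campos [ 0.47378302 -0.0289989   1.1270923 ] 354.0337001110514
brush 0.85 [174. 175. 265. 197.] [0.58  0.089 0.072]
brush 0.66 [173. 173. 241. 206.] [0.553 0.154 0.006]
eye 0.75 [172. 181. 215. 201.] [0.567 0.167 0.069]
peg 0.56 [170. 173. 243. 211.] [0.555 0.155 0.006]
fork 0.68 [171. 174. 240. 209.] [0.555 0.152 0.006]
fork 0.56 [276. 217. 348. 260.] [ 0.432 -0.186  0.006]
grip 0.97 [173. 177. 271. 198.] [0.579 0.095 0.071]
grip 0.64 [173. 180. 214. 199.] [0.566 0.173 0.068]
timer 0.68 [358. 181. 383. 202.] [ 0.588 -0.361  0.03 ]
spice_jar 0.69 [209. 120. 229. 143.] [0.737 0.112 0.103]
sponge 0.67 [138. 232. 170. 264.] [0.388 0.303 0.011]
scene campos [-0.04187292  0.60550703  0.69230366] 351.1543005838407
brush 0.62 [168. 185. 235. 240.] [0.571 0.113 0.07 ]
eye 0.63 [166. 209. 203. 240.] [0.558 0.177 0.069]
peg 0.89 [157. 208. 220. 260.] [0.551 0.187 0.007]
peg 0.77 [277. 170. 316. 223.] [ 0.412 -0.124  0.008]
fork 0.87 [154. 208. 225. 264.] [0.551 0.194 0.007]
fork 0.62 [279. 172. 313. 222.] [ 0.411 -0.123  0.008]
grip 0.92 [166. 182. 235. 240.] [0.57  0.113 0.07 ]
timer 0.55 [285. 147. 303. 167.] [ 0.58  -0.35   0.029]
spice_jar 0.79 [154. 173. 177. 206.] [0.728 0.13  0.068]
sponge 0.93 [178. 283. 211. 325.] [0.383 0.312 0.013]
```

View pics/top.png

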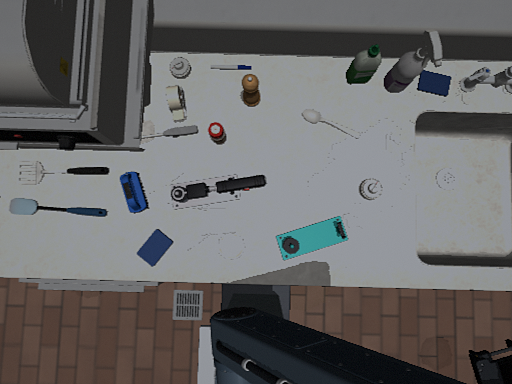

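View pics/scene.png

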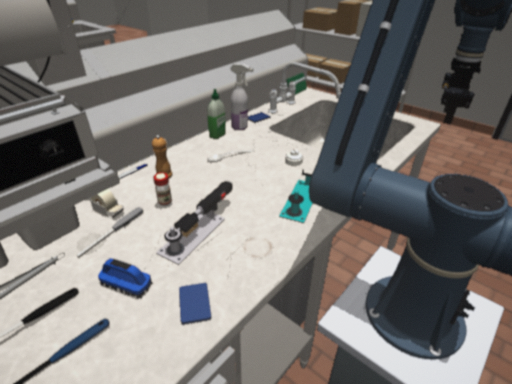

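The top view shows the brush from the eye at (179,193) to the handle's rear end at (265,180). The turquoise decoy stand is at (312,238). The button faces the robot, at about (221,190) in the scene view.

```bash
python3 - <<'E'
from h import *
for n in('top','scene'):
    z=np.load(n+'.npz');P=z['P'];im=z['im'].astype(int)
    m=(P[...,0]>.5)&(P[...,0]<.66)&(P[...,1]>-.06)&(P[...,1]<.26)&(P[...,2]>.04)&(P[...,2]<.11)&(z['d']>0)
    Q=P[m];c=Q.mean(0)
    hd=m&(P[...,2]>.064)&(P[...,1]<.10)
    H=P[hd];_,s,V=np.linalg.svd(H[:,:2]-H[:,:2].mean(0));d=V[0]*np.sign(V[0][1])
    print(n,'handle mean',H.mean(0),'dir',d,np.degrees(np.arctan2(d[1],d[0])))
    pr=(H[:,:2]-H[:,:2].mean(0))@d;pp=(H[:,:2]-H[:,:2].mean(0))@[-d[1],d[0]];print(pr.min(),pr.max(),pp.min(),pp.max(),np.median(H[:,2]))
    pk=m&(P[...,2]>.078);K=P[pk&(P[...,1]>.19)];print('peg top',len(K),K.mean(0) if len(K) else '')
    e=Q[Q[:,1]>.185];print('eye region',e[:,:2].min(0),e[:,:2].max(0),e.mean(0))
    r=m&(im[...,0]>1.8*im[...,1]+20)&(im[...,0]>90);print('red',r.sum(),P[r].mean(0) if r.any() else '')
t=np.load('top.npz')['im'][165:215,160:280]
s=np.load('scene.npz')['im'][175:265,150:240]
save(np.vstack([cv2.resize(t,(720,300),interpolation=2),cv2.resize(s,(300,300),interpolation=2).repeat(1,0) if 0 else np.hstack([cv2.resize(s,(300,300),interpolation=2),np.zeros((300,420,3),np.uint8)])]),'crop.png')
E
```

```text
top handle mean [0.59077848 0.03222103 0.07457016] dir [-0.18942268  0.98189564] 100.91909434443681
-0.0697622219687725 0.06967979666441369 -0.01857658442395322 0.02063397839262529 0.0748936128278012
peg top 11 [0.55561953 0.22541484 0.08450528]
eye region [0.53319294 0.18549582] [0.58533502 0.25156048] [0.557799   0.21656994 0.06385546]
red 4 [0.57410737 0.02316051 0.07042585]
scene handle mean [0.58468569 0.03853982 0.07438017] dir [-0.20361868  0.97905027] 101.74864997635888
-0.07513533216666984 0.0644666810217017 -0.021604689317210865 0.01710802120321051 0.07552847752689461
peg top 20 [0.55210805 0.23167238 0.08326183]
eye region [0.53077035 0.18539834] [0.58285218 0.25397461] [0.55207729 0.21840447 0.06379755]
red 10 [0.5727049  0.02576619 0.06973056]
```

View pics/crop.png

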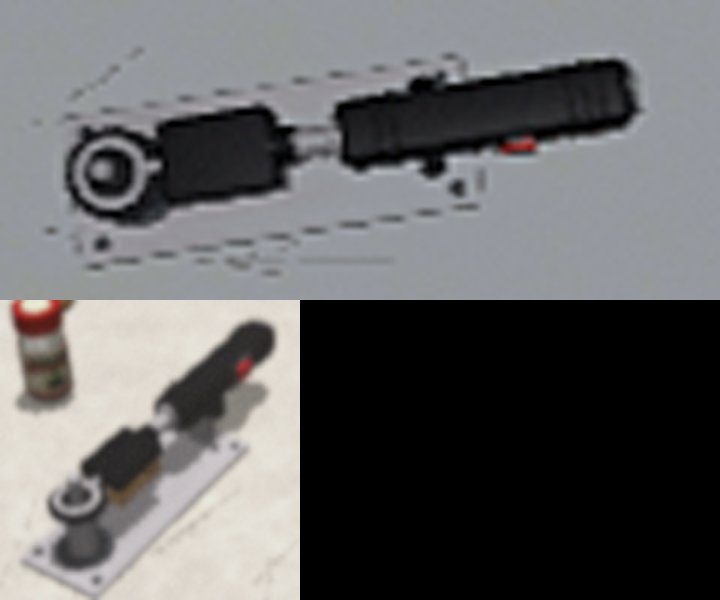

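The crop confirms it: the button is on the robot-side flank, the tube is pushed in, and the eye is round the peg at the left end. The handle runs at about 101° in world.

```bash
cat >> h.py <<'E'
from scipy.spatial.transform import Rotation as Ro
def rel(pos,yang):
    """tool-frame remaining shift (mm) and yaw turn to reach TCP pos with tool z down and tool y at yang (deg, mod 180)"""
    o=robot.get_obs();p=np.array(o['position']);R=Ro.from_quat(o['tool_rot']).as_matrix()
    best=[]
    for a in(yang,yang+180):
        y=np.array([np.cos(np.radians(a)),np.sin(np.radians(a)),0]);z=np.array([0,0,-1.]);G=np.stack([np.cross(y,z),y,z],1)
        best.append(np.degrees(Ro.from_matrix(R.T@G).as_rotvec()))
    print('t',o['time'],'p',p.round(4),'q',np.round(o['q'],3),'F',np.round(o['ft_force'],1),'w',o['grip_width'],o['grip_force'])
    print('shift tool mm',(R.T@(np.array(pos)-p)*1000).round(1),'turns',[b.round(2) for b in best]);print(R.round(3))
E
python3 -c "
from h import *
rel([.592,.024,.25],10.9)"
```

```text
t 1.0 p [ 0.1792 -0.5987  0.2923] q [-1.458  0.527  1.433 -0.     1.181 -0.178] F [-1.   0.3  0. ] w 0.08678927186424612 0.0
shift tool mm [ 574.  -478.2   42.3] turns [array([ -0.  ,  -0.  , -84.24]), array([-0.  ,  0.  , 95.76])]
[[ 0.958  0.287 -0.   ]
 [ 0.287 -0.958  0.   ]
 [-0.    -0.    -1.   ]]
```

```bash
python3 -c "
from h import *
o=robot.get_obs();R=Ro.from_quat(o['tool_rot'])
w=np.array([.592,.024,.25])-o['position'];N=14
for i in range(N):
    s=R.inv().apply(w/N*1000);a=-6.02;print(*s.round(1),'0 0',a,'1;');R=R*Ro.from_rotvec([0,0,np.radians(a)])
"
```

```text
41.0 -34.2 3.0 0 0 -6.02 1;
44.4 -29.7 3.0 0 0 -6.02 1;
47.2 -24.9 3.0 0 0 -6.02 1;
49.6 -19.8 3.0 0 0 -6.02 1;
51.4 -14.5 3.0 0 0 -6.02 1;
52.6 -9.0 3.0 0 0 -6.02 1;
53.3 -3.4 3.0 0 0 -6.02 1;
53.3 2.2 3.0 0 0 -6.02 1;
52.8 7.8 3.0 0 0 -6.02 1;
51.7 13.3 3.0 0 0 -6.02 1;
50.0 18.6 3.0 0 0 -6.02 1;
47.8 23.7 3.0 0 0 -6.02 1;
45.0 28.6 3.0 0 0 -6.02 1;
41.8 33.2 3.0 0 0 -6.02 1;
```

send_rows --deltas "41 -34 3 0 0 -6 1;44 -30 3 0 0 -6 1;47 -25 3 0 0 -6 1;50 -20 3 0 0 -6 1;51 -14.5 3 0 0 -6 1;53 -9 3 0 0 -6 1;53 -3.5 3 0 0 -6 1"

```text
time: 1.88
position: [0.3862, -0.2859, 0.2715]
tool_rot: [0.871, 0.491, 0.0, 0.001]
ft_force: [-0.2, -1.0, -0.1]
grip_width: 0.087
grip_force: 0.0
```

send_rows --deltas "53 2 3 0 0 -6 1;53 8 3 0 0 -6 1;52 13 3 0 0 -6 1;50 18.5 3 0 0 -6 1;48 24 3 0 0 -6 1;45 28.5 3 0 0 -6 1;42 33 3 0 0 -6 1;0 0 0 0 0 0 1;0 0 0 0 0 0 1"

```text
time: 3.0
position: [0.5919, 0.024, 0.25]
tool_rot: [0.638, 0.77, -0.001, -0.0]
ft_force: [-0.0, -0.1, -0.2]
grip_width: 0.0871
grip_force: 0.0
```

```bash
python3 - <<'E'
from h import *
rel([.592,.024,.25],10.9)
c,R,t,f=cam('wrist');P=cloud(c,R,t,f);im=c['image'].astype(int);save(c['image'],'w1.png')
ok=c['depth']>0
m=ok&(P[...,0]>.5)&(P[...,0]<.66)&(P[...,1]>-.08)&(P[...,1]<.28)&(P[...,2]>.04)&(P[...,2]<.1)
H=P[m&(P[...,2]>.068)&(P[...,1]<.1)&(P[...,2]<.085)]
if len(H):
    print(len(H),H.min(0),H.max(0),np.median(H[:,2]))
    (cx,cy),(a,b),an=cv2.minAreaRect((H[:,:2]*1000).astype(np.float32));print('rect',cx,cy,a,b,an)
r=ok&(im[...,0]>1.8*im[...,1]+20)&(im[...,0]>90)&m;print('red',r.sum(),P[r].mean(0) if r.any() else '')
K=P[m&(P[...,2]>.078)&(P[...,1]>.19)];print('peg',len(K),K.mean(0) if len(K) else '')
E
```

```text
t 3.0 p [0.5919 0.024  0.25  ] q [-1.480e-01  5.350e-01  1.559e+00 -1.000e-03  1.049e+00 -3.340e-01] F [-0.  -0.1 -0.2] w 0.0870597949078787 0.0
shift tool mm [0.  0.1 0. ] turns [array([-0.07,  0.01, -0.23]), array([2.0000e-02, 1.0000e-01, 1.7977e+02])]
[[-0.185  0.983 -0.001]
 [ 0.983  0.185 -0.   ]
 [-0.    -0.001 -1.   ]]
4901 [ 0.56286787 -0.03719251  0.06801086] [0.61934107 0.09996375 0.0775791 ] 0.07452366255118627
rect 589.5945434570312 32.73961639404297 38.602481842041016 141.3760223388672 10.908157348632812
red 48 [0.57404052 0.02308126 0.06871098]
peg 0
```

View pics/w1.png

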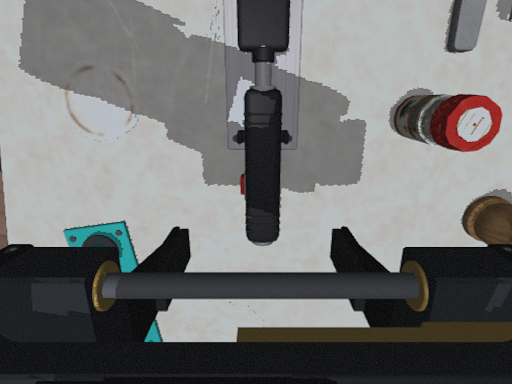

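The wrist view shows the handle upright at column 263, from row 88 to 243, with the red button at (243,184). The tool is aligned with it. Next I descend and grip.

send_rows --deltas "1 1 30 0 0 -0.2 1;0 0 30 0 0 0 1;0 0 30 0 0 0 1;0 0 25 0 0 0 1;0 0 15 0 0 0 1;0 0 7 0 0 0 1;0 0 0 0 0 0 1;0 0 0 0 0 0 1" --newtons 50

```text
time: 4.05
position: [0.5938, 0.0251, 0.1142]
tool_rot: [0.637, 0.771, 0.0, 0.001]
ft_force: [0.3, 0.1, 0.6]
grip_width: 0.0869
grip_force: 0.0
```

send_rows --deltas "0 0 0 0 0 0 0.35;0 0 0 0 0 0 0.3;0 0 0 0 0 0 0.2;0 0 0 0 0 0 0.2;0 0 0 0 0 0 0.2;0 0 0 0 0 0 0.2"

```text
time: 4.8
position: [0.5932, 0.0252, 0.1132]
tool_rot: [0.637, 0.771, 0.0, 0.0]
ft_force: [0.2, 0.1, -1.5]
grip_width: 0.035
grip_force: 5.2
```

```bash
python3 - <<'E'
from h import *
rel([.5925,.025,.113],11)
c,R,t,f=cam('wrist')
s,_,_,_=cam('scene');i=cv2.resize(s['image'][130:290,130:330],(500,400),interpolation=2)
save(np.hstack([c['image'][:,150:450],cv2.resize(s['image'][140:280,130:310],(494,384),interpolation=2)]),'g.png')
E
```

```text
t 4.8 p [0.5932 0.0252 0.1132] q [-0.146  0.735  1.642 -0.     0.765 -0.335] F [ 0.2  0.1 -1.5] w 0.03503733106736151 5.188307962962426
shift tool mm [-0.  -0.8  0.2] turns [array([ 0.01,  0.01, -0.14]), array([ 1.0000e-02, -1.0000e-02,  1.7986e+02])]
[[-0.188  0.982  0.   ]
 [ 0.982  0.188 -0.   ]
 [-0.     0.    -1.   ]]
```

View pics/g.png

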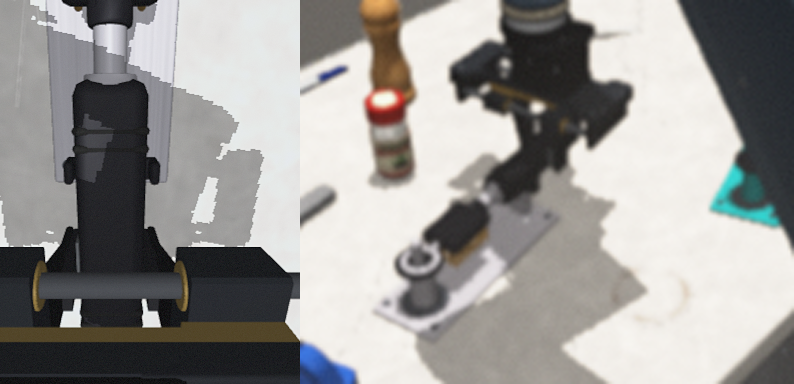

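The gripper straddles the handle at the button, and the eye is still on the peg. The width reads 35 mm and is still closing, so I squeeze fully.

send_rows --deltas "0 0 0 0 0 0 0;0 0 0 0 0 0 0;0 0 0 0 0 0 0;0 0 0 0 0 0 0" --newtons 50

```text
time: 5.4
position: [0.5931, 0.0252, 0.1132]
tool_rot: [0.637, 0.771, -0.0, -0.0]
ft_force: [0.3, -0.9, -1.1]
grip_width: 0.0335
grip_force: 50.0
```

send_rows --deltas "-4 0 0 0 0 0 0;-6 0 0 0 0 0 0;-6 0 0 0 0 0 0;-6 0 0 0 0 0 0;-6 0 0 0 0 0 0;0 0 0 0 0 0 0"

```text
time: 6.15
position: [0.5986, -0.0033, 0.1132]
tool_rot: [0.637, 0.771, -0.0, 0.0]
ft_force: [-0.5, 1.0, -1.3]
grip_width: 0.034
grip_force: 50.0
```

send_rows --deltas "-8 0 0 0 0 0 0;-10 0 0 0 0 0 0;-10 0 0 0 0 0 0;-10 0 0 0 0 0 0;-10 0 0 0 0 0 0;-10 0 0 0 0 0 0;-10 0 0 0 0 0 0;0 0 0 0 0 0 0"

```text
time: 7.15
position: [0.6119, -0.0707, 0.1134]
tool_rot: [0.637, 0.771, -0.0, 0.001]
ft_force: [-0.2, -1.2, -1.4]
grip_width: 0.0333
grip_force: 50.0
```

```bash
python3 - <<'E'
from h import *
rel([.5925,.025,.113],11)
c,R,t,f=cam('wrist')
s,_,_,_=cam('scene')
save(np.hstack([c['image'][:,150:450],cv2.resize(s['image'][140:280,130:310],(494,384),interpolation=2)]),'g2.png')
E
```

```text
t 7.15 p [ 0.6119 -0.0707  0.1134] q [-0.296  0.754  1.583 -0.002  0.803 -0.484] F [-0.2 -1.2 -1.4] w 0.033290095296446255 49.98999703908339
shift tool mm [97.6 -1.1  0.2] turns [array([ 0.06,  0.12, -0.15]), array([ 1.8000e-01, -1.0000e-01,  1.7985e+02])]
[[-0.188  0.982  0.001]
 [ 0.982  0.188 -0.002]
 [-0.002  0.001 -1.   ]]
```

View pics/g2.png

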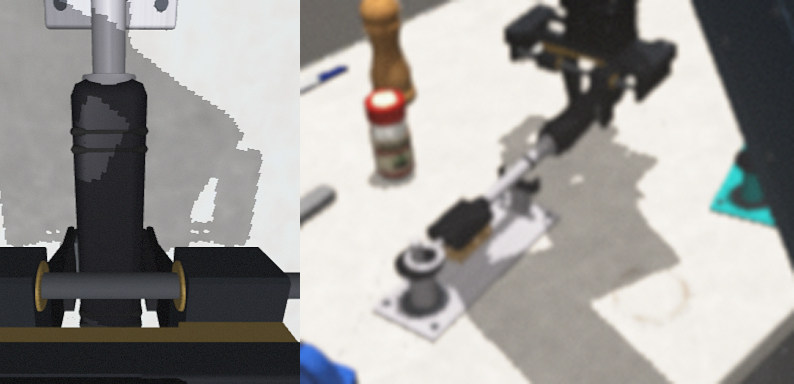

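The tube is about 95 mm out, past the first stop: the black band shows in the scene half at (533,160). The eye is still on the peg, so I pull on gently to the end stop.

send_rows --deltas "-5 0 0 0 0 0 0;-5 0 0 0 0 0 0;-5 0 0 0 0 0 0;-4 0 0 0 0 0 0;-3 0 0 0 0 0 0;-2 0 0 0 0 0 0;0 0 0 0 0 0 0"

```text
time: 8.12
position: [0.6159, -0.093, 0.1133]
tool_rot: [0.637, 0.771, -0.0, 0.0]
ft_force: [-0.2, 0.8, -1.1]
grip_width: 0.0334
grip_force: 50.0
```

send_rows --deltas "-2 0 0 0 0 0 0;-2 0 0 0 0 0 0;0 0 0 0 0 0 0"

```text
time: 8.5
position: [0.6166, -0.0968, 0.1133]
tool_rot: [0.637, 0.771, -0.0, 0.0]
ft_force: [-0.3, 1.7, -2.2]
grip_width: 0.0339
grip_force: 50.0
```

send_rows --deltas "-2 0 0 0 0 0 0;-1 0 0 0 0 0 0;0 0 0 0 0 0 0"

```text
time: 8.88
position: [0.617, -0.0993, 0.1132]
tool_rot: [0.637, 0.771, 0.0, -0.0]
ft_force: [0.3, 3.9, -1.1]
grip_width: 0.0336
grip_force: 50.0
```

send_rows --deltas "-1.5 0 0 0 0 0 0;-1 0 0 0 0 0 0;0 0 0 0 0 0 0"

```text
time: 9.25
position: [0.6164, -0.0999, 0.1126]
tool_rot: [0.637, 0.77, 0.0, -0.003]
ft_force: [-0.4, 9.0, -1.2]
grip_width: 0.0334
grip_force: 50.0
```

send_rows --deltas "-2 0 0 0 0 0 0;0 0 0 0 0 0 0;0 0 0 0 0 0 0"

```text
time: 9.62
position: [0.6159, -0.1003, 0.1123]
tool_rot: [0.638, 0.77, 0.001, -0.004]
ft_force: [-0.4, 12.9, -1.3]
grip_width: 0.0332
grip_force: 50.0
```

```bash
python3 - <<'E'
from h import *
rel([.5925,.025,.113],11)
c,R,t,f=cam('wrist')
s,_,_,_=cam('scene')
save(np.hstack([c['image'][:,150:450],cv2.resize(s['image'][140:280,130:310],(494,384),interpolation=2)]),'g3.png')
E
```

```text
t 9.625 p [ 0.6159 -0.1003  0.1123] q [-0.342  0.764  1.557  0.006  0.828 -0.534] F [-0.4 12.9 -1.3] w 0.03319583375194225 49.97590388520621
shift tool mm [127.5   0.3   0.2] turns [array([-0.23, -0.43, -0.25]), array([ -0.67,   0.36, 179.75])]
[[-0.187  0.982 -0.005]
 [ 0.982  0.187  0.007]
 [ 0.007 -0.004 -1.   ]]
```

View pics/g3.png

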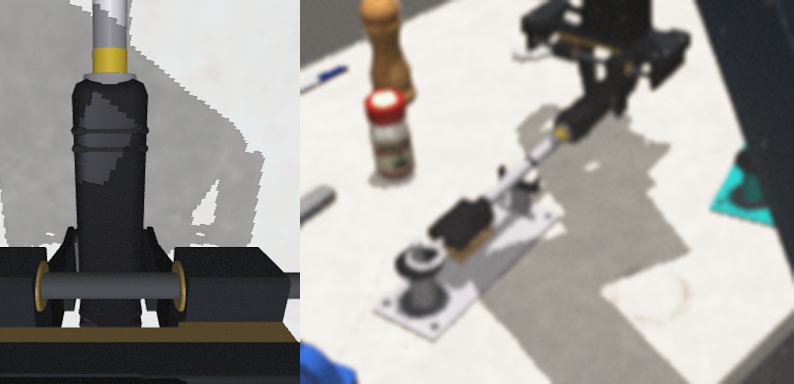

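The yellow band is fully out of the handle's mouth at (110,60), the force has risen to 13 N, and the eye is still on the peg. I ease off to centre the eye, then lift.

send_rows --deltas "3 0 0 0 0 0 0;3 0 0 0 0 0 0;2 0 0 0 0 0 0;2 0 0 0 0 0 0;0 0 0 0 0 0 0" --newtons 60

```text
time: 10.35
position: [0.6162, -0.0944, 0.1134]
tool_rot: [0.637, 0.771, -0.0, 0.0]
ft_force: [-0.1, -0.9, -1.8]
grip_width: 0.0334
grip_force: 60.0
```

send_rows --deltas "0 0 -4 0 0 0 0;0 0 -6 0 0 0 0;0 0 -6 0 0 0 0;0 0 -6 0 0 0 0;0 0 -6 0 0 0 0;0 0 -6 0 0 0 0;0 0 -6 0 0 0 0;0 0 0 0 0 0 0"

```text
time: 11.35
position: [0.6165, -0.0942, 0.1539]
tool_rot: [0.637, 0.771, 0.0, 0.001]
ft_force: [0.5, 0.4, -1.8]
grip_width: 0.0338
grip_force: 60.0
```

```bash
cat > chk.py <<'E'
from h import *
import sys
rel([.6159,-.095,.268],11)
c,R,t,f=cam('wrist')
s,R,t,f=cam('scene');P=cloud(s,R,t,f)
o=robot.get_obs();g=np.array(o['position'])-[0,0,.051];d=np.array([-.19,.982,0])
Q=P[s['depth']>0]-g;a=Q@d;b=Q@np.array([.982,.19,0])
for lo in np.arange(.1,.36,.02):
    k=(a>lo)&(a<lo+.02)&(abs(b)<.035)&(Q[:,2]>-.045)&(Q[:,2]<.04)
    if k.sum()>2: print(round(lo,2),k.sum(),(Q[k,2].min()*1000).round(),(Q[k,2].max()*1000).round(),(np.median(b[k])*1000).round())
i=s['image'][130:270,130:310]
save(np.hstack([c['image'][:,150:450],cv2.resize(i,(494,384),interpolation=2)]),sys.argv[1])
E
python3 chk.py g4.png
```

```text
t 11.35 p [ 0.6165 -0.0942  0.1539] q [-0.331  0.701  1.546  0.     0.894 -0.52 ] F [ 0.5  0.4 -1.8] w 0.03378260379679897 59.97594205895439
shift tool mm [  -0.8   -0.6 -114.1] turns [array([ 0.07,  0.04, -0.14]), array([ 6.0000e-02, -1.1000e-01,  1.7986e+02])]
[[-0.188  0.982  0.001]
 [ 0.982  0.188 -0.   ]
 [-0.001  0.001 -1.   ]]
0.1 27 -2.0 9.0 -6.0
0.12 23 -2.0 10.0 -6.0
0.14 28 -5.0 8.0 -7.0
0.16 43 -45.0 8.0 -6.0
0.18 32 -4.0 9.0 -5.0
0.2 29 -3.0 7.0 -6.0
0.22 28 -4.0 9.0 -6.0
0.24 82 -25.0 10.0 -10.0
0.26 114 -27.0 9.0 -13.0
0.28 132 -28.0 9.0 -12.0
0.3 116 -45.0 9.0 -3.0
0.32 139 -45.0 4.0 -3.0
0.34 73 -45.0 3.0 -2.0
```

View pics/g4.png

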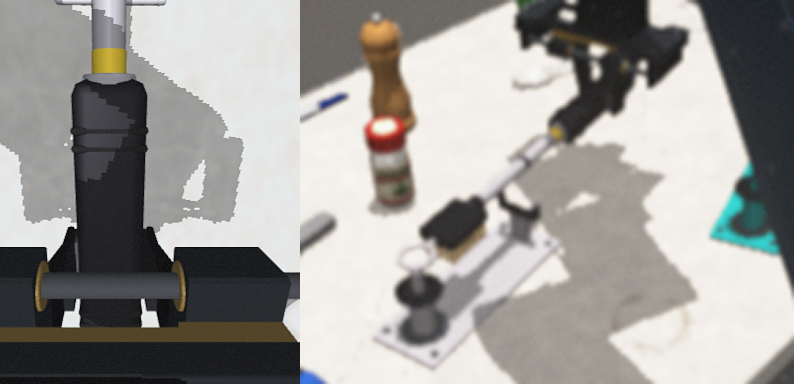

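The brush hangs level and the eye is clear above the peg, at (415,258) in the picture. The yellow band still shows. I lift the rest of the way.

send_rows --deltas "0 0 -8 0 0 0 0;0 0 -14 0 0 0 0;0 0 -18 0 0 0 0;0 0 -18 0 0 0 0;0 0 -18 0 0 0 0;0 0 -16 0 0 0 0;0 0 -11 0 0 0 0;0 0 -6 0 0 0 0;0 0 -2 0 0 0 0;0 0 0 0 0 0 0"

```text
time: 12.7
position: [0.6159, -0.094, 0.2638]
tool_rot: [0.637, 0.771, -0.0, -0.0]
ft_force: [0.3, 0.3, -2.5]
grip_width: 0.0335
grip_force: 60.0
```

send_rows --deltas "0 0 0 0 0 0 0;0 0 0 0 0 0 0;0 0 0 0 0 0 0;0 0 0 0 0 0 0"

```text
time: 13.2
position: [0.6161, -0.0941, 0.2642]
tool_rot: [0.637, 0.771, -0.0, -0.0]
ft_force: [0.3, -0.2, -2.8]
grip_width: 0.0333
grip_force: 60.0
```

```bash
python3 chk.py g5.png
```

```text
t 13.2 p [ 0.6161 -0.0941  0.2642] q [-0.331  0.557  1.466  0.     1.12  -0.52 ] F [ 0.3 -0.2 -2.8] w 0.0332524644218227 59.97621806105599
shift tool mm [-0.9 -0.3 -3.8] turns [array([-0.01, -0.01, -0.14]), array([-1.0000e-02,  1.0000e-02,  1.7986e+02])]
[[-0.188  0.982 -0.   ]
 [ 0.982  0.188  0.   ]
 [ 0.    -0.    -1.   ]]
0.1 32 -6.0 10.0 -7.0
0.12 29 -3.0 8.0 -7.0
0.14 28 -6.0 8.0 -7.0
0.16 32 -3.0 8.0 -7.0
0.18 31 -4.0 8.0 -6.0
0.2 35 -5.0 7.0 -7.0
0.22 29 -5.0 9.0 -7.0
0.24 86 -27.0 10.0 -12.0
0.26 119 -27.0 8.0 -17.0
0.28 139 -28.0 8.0 -13.0
0.3 114 -25.0 8.0 -4.0
0.32 33 -2.0 2.0 -14.0
0.34 25 -5.0 3.0 -7.0
```

View pics/g5.png

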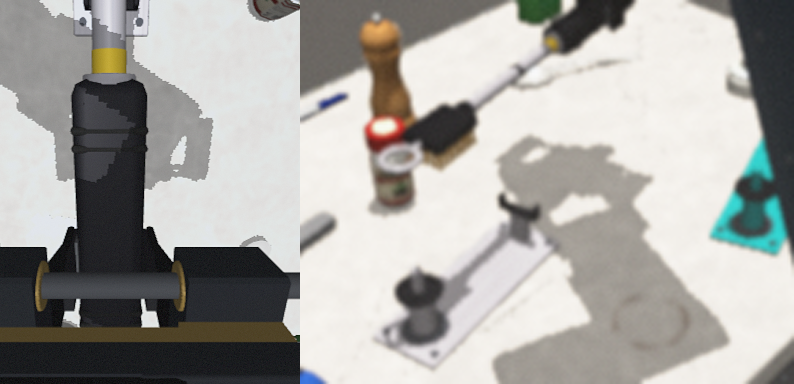

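The brush is held level and fully extended, with the yellow band out. Its lowest part, the bristles, is about 10 cm above the peg tip, and the bystanders haven't moved.

```bash
python3 -c "
from rig import robot
print(robot.hand_in())"
```

```text
the job is handed in; nothing more can be done
None
```

I handed the job in with the arm holding the brush level and fully extended: the yellow band is out, its lowest part is about 10 cm above the peg tip, and the timer, spice jar and sponge were not touched.

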